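# Reseat the crooked lid of a screw dish

### The job

One of the two shallow steel screw dishes, the one with the pencil lying beside it, has its lid on crooked: the edge away from the robot is hung up on the rim. Take that lid by its wooden grip, first raise the hung-up edge about 15 mm while the opposite edge still rests on the dish, then lift the whole lid, skirt and all, just clear of the rim (a centimetre or two, not high in the air), and lower it gently back centred, level and fully home, and let go. Keep the dish in its place and leave the other dish and the rest of the bench alone.

Things in the scene. Friction and masses are not known exactly. Their poses are not given: they have to be found in the camera images.
- dish: Round open steel dish with the crooked lid: 84 mm outside diameter, 24 mm high, 4 mm wall, 0.6 kg, loose on the bench; screws inside, well below the rim. Origin: centre of its underside; z up. Its x axis (within 0.5 rad of straight away from the robot) points to the side where the lid hangs up. Lid seated: the lid's origin is 18 mm above the dish's.
- lid: Its round aluminium lid, about 90 g, 98 mm outside: 4 mm top plate, skirt 6 mm deep, 92 mm inside (4 mm play all round). Flat-sided wooden grip bar on top, 50 mm long (lid x, through the centre), 12 wide (pinch along lid y), 25 tall. Origin: lid centre at the skirt's lower edge, z up; plate underside at z = 6 mm, top 10, grip top 35. Starts 6-7 mm off-centre to the dish's -x.
- lid_high (a point): Point on the skirt's lower edge on the hung-up side (lid frame +47.5, 0, 0 mm): the edge to raise first. At the start the skirt on this side stands on the dish's rim, so the lid is tilted about 5 degrees (0.088 rad), this side up; the lid's x agrees with the dish's x within 0.06 rad seen from above.
- lid_low (a point): Point on the skirt's lower edge on the opposite side, nearer the robot (lid frame -47.5, 0, 0 mm). Here the plate's underside rests on the dish's rim, at the dish's x = -42 mm; while the lid pivots there this point is 13 to 18 mm above the dish's underside, outside the dish.
- spare_dish: The other dish, the same make, loose. Origin: centre of its underside.
- spare_lid: Its lid, the same make, properly seated. Origin: centre, plane of the skirt's lower edge.
- pencil: Bystander: carpenter's pencil lying beyond the crooked dish (85 to 100 mm from its centre), 114 mm long, 8 mm thick. Origin: under its middle.
- chisel: Bystander: chisel with wooden handle, 250 mm long, 26 mm thick. Origin: underside, where handle meets blade.
- glue: Bystander: white glue bottle with pointed nozzle, 66 mm across, 165 mm tall. Origin: centre of its underside.
- screw_bin: Bystander: small open bin of screws, 150 x 100 x 70 mm. Origin: centre of its underside.
- offcut: Bystander: wood offcut 60 x 130 x 36 mm. Origin: centre of its underside.
- square: Bystander: try square, 110 mm stock and 170 mm blade, 18 mm thick. Origin: under the middle of the stock.
Things that resemble listed ones, but are neither listed nor needed, are in the scene too. What is shaped like the lid but blue or purple is not meant.

How it is judged:
By the outcome, as a careful person would: the job done as asked, in the order asked, and still so for the second after the job is handed in, with the robot touching nothing.
It also fails if it takes over 45 s, if anything falls off the work surface, if the arm or the gripper's body presses on something with over 40 N, if the wrist force passes 120 N, or if a joint passes its speed limit or range.

### The arm

A 6-joint arm with a two-finger parallel gripper is mounted at the origin on the work surface. World frame = base frame: x ahead of the robot, y to its left, z up, the work surface at z = 0. Lengths are in m, angles in rad, forces in N, time in s.
With the tool pointing down it reaches from about 0.3 to 0.775 m from the base axis. Payload 14.6 kg.
Tool frame: the origin (TCP) lies on the centre line of the jaws, within the pads' length; the fingertips stand 19 mm ahead of it and the grasp point (between the pads) is the TCP; z points along the fingers, y is the direction in which the jaws open and shut (so a half turn about z gives the same grasp; the last joint's range is limited). The gripper opens to 94 mm and grips with 3 to 60 N. Pads are 16 mm wide; open, the fingers measure 119 mm over their backs; the gripper's body (75 mm by 177 mm) begins 78 mm behind the grasp point.
Start: joints at [-0.067, 0.3, 1.521, -0, 1.321, -0.067], TCP at [0.55, -0, 0.224] pointing down, gripper open.
Joint ranges: [-3.03, 3.03], [-0.79, 2.21], [0.23, 2.52], [-1.04, 4.18], [0, 3.07], [-2.55, 2.55]. Speed limits (rad/s): [2.22, 2.22, 2.57, 3.14, 3.14, 3.14].

### API

Orientations are given as [roll, pitch, yaw] about the fixed x, y, z axes, in that order (R = Rz(yaw) Ry(pitch) Rx(roll)).
In Python, from station import ctrl gives the robot as it stands. The module is installed in compiled form; this text tells all that it offers.
- The arm moves only by the shell command python3 -m creep 'ROWS' [FORCE]. ROWS is a JSON object of lists of equal length, an entry for each row: "translation": the shift along the world's x, y, z in mm, a list of three; "yaw": the turn about the world's z in rad; "gripper": the closure in counts, from 0 (fully open) to 255 (shut). A call has 1 to 5 rows; each row is the pose to reach, as a shift and turn from the pose measured when the call began; what a row does not reach only later rows make up. A row lasts 1/12 s, in which the tool goes at most 41.7 mm and 7.16 degrees, less where a joint would pass 70% of its speed; a pose out of reach is approached as far as the arm can. A call with a gripper value outside its range is refused whole. The fingers move at their own pace and stop on an object; FORCE is the grip in N (left out, the last holds). Time passes only in rows, so rows that repeat a pose let the fingers close. It gives the time, the measured TCP pose, the force and the opening at its end, in the units of the state.
- ctrl.get_obs(): the state, without advancing time (a new reading comes with each control period).
- ctrl.camera(name): name is "scene" or "side" or "wrist"; returns a dict with "pixels" (400x640x3 uint8, red, green, blue), "depth" (400x640 float32, m along the optical axis (not along the pixel's ray), 0 where there is no reading), "fx", "fy", "cx", "cy" (pixels), "dist" ([k1, k2, p1, p2, k3] as OpenCV has them; the pictures are not rectified), "R" (3x3) and "t" (3): a world point X has camera coordinates R X + t; the wrist camera has in their place "tool_from_camera" (4x4, takes a point from camera to tool coordinates, whose origin is the TCP and whose axes are the flange's). Camera axes: x right, y down, z forward; pixel columns grow to the right and rows downward; lengths in m; the calibration is good to about 2 mm. A picture is of the moment at which its call begins: read the wrist's pose just before it.
- ctrl.hand_in(): hands the job in, once; it reports no verdict.
The state is a dict: "time_s": time; "qpos": joint angles; "joint_vel": joint speeds; "tau": joint torques, N m; "ee_pos": TCP position; "eef_rot": TCP orientation; "force": force on the tool from outside, world axes, zero at the start; "moment": the same for the moment, N m; "grip_width": finger opening in m.
Only numpy, scipy, OpenCV 4.12 (cv2) and the standard library are available. Lean on these libraries where they do the work, as an engineer would, in place of code of your own. Each camera call takes 0.05 s, during which the arm holds its last target. There are 200 camera calls.

## Working session

There is one attempt and no reset: what is moved stays moved. The work goes in short steps, Python scripts to look and compute and a shell command to move; the robot and the scene stay as the last step left them, time stands still between calls to the robot, and variables do not carry over. Pictures are saved under pics/ and viewed, about 8 in all and at most 12, crops included, and the job is handed in when it is done.

```bash
mkdir -p pics; python3 - <<'E'
from station import ctrl
import cv2,numpy as np
o=ctrl.get_obs();print({k:np.round(v,3).tolist() for k,v in o.items()})
for n in("scene","side"):
    c=ctrl.camera(n);cv2.imwrite(f"pics/{n}0.png",c["pixels"][:,:,::-1]);np.savez(f"pics/{n}0.npz",**c)
    print(n,c["fx"],c["dist"],np.round(-c["R"].T@c["t"],3))
E
```

```text
{'time_s': 0.0, 'qpos': [-0.067, 0.3, 1.522, -0.0, 1.321, -0.067], 'joint_vel': [-0.001, -0.001, 0.0, 0.001, 0.002, -0.001], 'tau': [-0.002, -53.181, -35.274, 0.071, 0.024, -0.0], 'ee_pos': [0.55, 0.0, 0.224], 'eef_rot': [-3.14, -0.0, 1.571], 'force': [0.044, 0.399, -0.227], 'moment': [0.03, -0.001, 0.039], 'grip_width': 0.094}
scene 417.3218595496613 [-0.02834983  0.          0.          0.          0.        ] [1.195 0.38  0.677]
side 507.4643255601813 [-0.07736356  0.          0.          0.          0.        ] [-0.012 -0.841  1.202]
```

View pics/scene0.png

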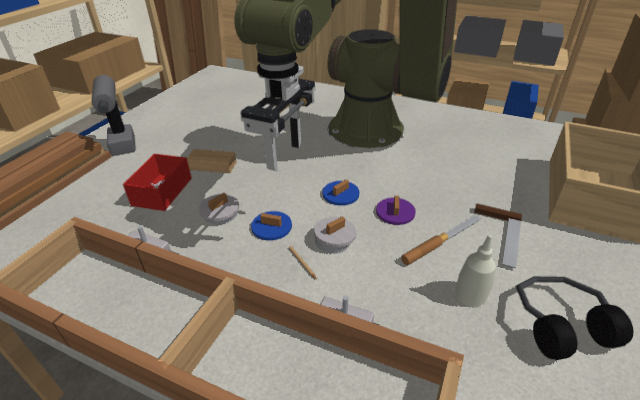

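View pics/side0.png

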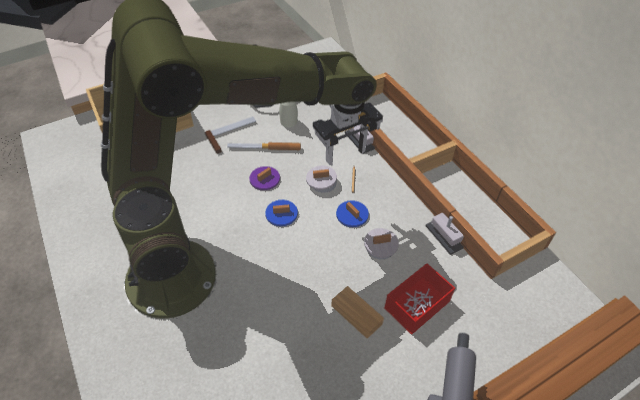

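Two silver lids. The first is at scene (335,232) / side (322,178) with the pencil beside it at scene (302,262) / side (353,180). The second is at scene (220,208) / side (381,241) with no pencil. Blue and purple ones are decoys. The first fits; next I confirm it with a crop and measure.

```bash
cat > h.py <<'E'
import cv2,numpy as np
def cloud(c,u0,u1,v0,v1,T=None):
    v,u=np.mgrid[v0:v1,u0:u1]; d=c["depth"][v0:v1,u0:u1]
    K=np.array([[c["fx"],0,c["cx"]],[0,c["fy"],c["cy"]],[0,0,1]])
    n=cv2.undistortPoints(np.stack([u,v],-1).reshape(-1,1,2).astype(float),K,c["dist"])[:,0]
    d=d.ravel();P=np.c_[n*d[:,None],d]
    X=(P-c["t"])@c["R"] if T is None else P@T[:3,:3].T+T[:3,3]
    return X[d>0],c["pixels"][v0:v1,u0:u1].reshape(-1,3)[d>0].astype(float)
def analyse(X,C,ctr=None):
    wood=(C[:,0]>1.4*C[:,2])
    hi=X[:,2]>.012
    top=wood&(X[:,2]>.032)
    g=X[top]; zt=np.percentile(g[:,2],95); g=g[g[:,2]>zt-.007]
    r=cv2.minAreaRect((g[:,:2]*1000).astype(np.float32));print("grip rect mm",r,"ztop",zt,len(g))
    pl=X[~wood&hi&(X[:,2]<.045)]
    r=cv2.minEnclosingCircle((pl[:,:2]*1000).astype(np.float32));print("disc",r,len(pl))
    m,w=g.mean(0),np.linalg.eigh(np.cov(g[:,:2].T))[1][:,1];print("grip mean",m,"yaw",np.arctan2(w[1],w[0]))
    # plate plane: robust fit of points between 22 and 36 mm
    p=pl[pl[:,2]>.02]
    for _ in range(6):
        A=np.c_[p[:,:2]-m[:2],np.ones(len(p))];k=np.linalg.lstsq(A,p[:,2],rcond=None)[0]
        p=p[abs(A@k-p[:,2])<.003] if _<5 else p
    print("plate slope",k[:2],"z at centre",k[2],len(p))
E
python3 - <<'E'
import numpy as np,cv2
from h import *
for n,b in(("scene",(308,362,210,254)),("side",(302,342,160,197)),("scene",(195,245,188,228)),("side",(362,402,225,260))):
    c=dict(np.load(f"pics/{n}0.npz"));print(n);
    try: analyse(*cloud(c,*b))
    except Exception as e: print(e)
for n,b in(("scene",(286,320,244,280)),("side",(346,360,163,195))):
    c=dict(np.load(f"pics/{n}0.npz"));X,C=cloud(c,*b);s=X[(C[:,0]>1.4*C[:,2])];print("pencil",s.min(0),s.max(0),s.mean(0))
a=cv2.imread("pics/scene0.png")[180:290,180:380];cv2.imwrite("pics/crop1.png",cv2.resize(a,None,fx=4,fy=4,interpolation=2))
E
```

```text
scene
grip rect mm ((537.2311401367188, 112.65208435058594), (11.875600814819336, 49.983768463134766), 67.72328186035156) ztop 0.05830408078408145 85
disc ((536.6416625976562, 113.19908905029297), 51.381412506103516) 917
grip mean [0.53926255 0.1129905  0.05583158] yaw 2.731379554735865
plate slope [ 0.06487614 -0.03918305] z at centre 0.03142028203158419 637
side
grip rect mm ((536.4595336914062, 109.14745330810547), (14.816012382507324, 47.327110290527344), 64.68800354003906) ztop 0.058272576166876276 49
disc ((539.427001953125, 108.49337005615234), 51.21535110473633) 504
grip mean [0.53588791 0.10780332 0.0548798 ] yaw 2.697150577210607
plate slope [ 0.08386283 -0.02858898] z at centre 0.030180992443872 312
scene
grip rect mm ((567.3675537109375, -189.2248992919922), (11.487274169921875, 48.28089904785156), 71.76611328125) ztop 0.053929317748011074 80
disc ((565.65185546875, -190.87754821777344), 50.69783401489258) 670
grip mean [ 0.56846827 -0.18834753  0.05175286] yaw 2.8038180137873407
plate slope [-0.0035465  -0.00282239] z at centre 0.028453357521607693 566
side
grip rect mm ((564.6495971679688, -194.58871459960938), (14.053462982177734, 46.62202835083008), 73.11724090576172) ztop 0.056017249125571496 54
disc ((565.6378784179688, -190.14183044433594), 52.01517868041992) 679
grip mean [ 0.56607807 -0.19440246  0.05300666] yaw 2.8035904170304082
plate slope [ 0.00330631 -0.00014631] z at centre 0.027462644954954138 457
pencil [0.6047467  0.02806477 0.00158235] [0.66660291 0.12271703 0.01143311] [0.63776617 0.07616971 0.00733385]
pencil [6.05509069e-01 2.57785260e-02 2.48123070e-04] [0.66557665 0.11536114 0.01113771] [0.63436384 0.06866382 0.00669417]
```

View pics/crop1.png

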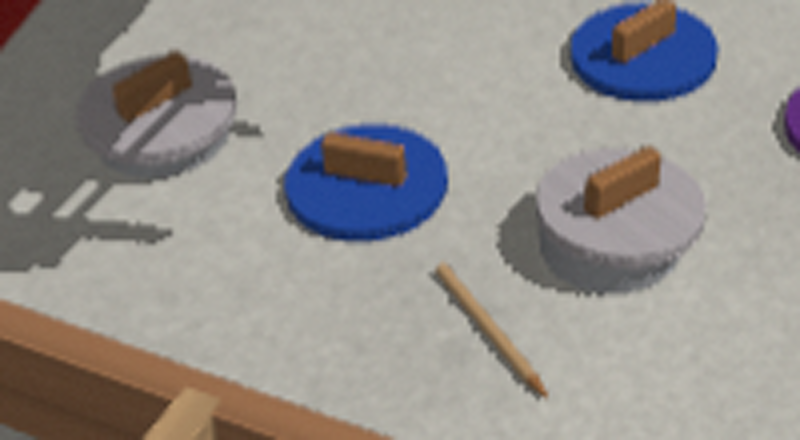

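Crop (4x): the lid at crop (620,205) is silver, with the pencil at crop (490,330) beside it and its far edge raised. Its measured tilt slope is about 0.08, while the other silver lid at (160,110) is level. So it's the target, with its grip near (0.537, 0.111) and lid yaw about -0.42. I'll hover above it and look from close by.

```bash
python3 -m creep '{"translation":[[-3,25,0],[-6,55,0],[-10,85,0],[-13,111,0],[-13,111,0]],"yaw":[0.12,0.24,0.36,0.48,0.6],"gripper":[0,30,60,90,100]}' 3
python3 -m creep '{"translation":[[0,0,0],[0,0,0],[0,0,0],[0,0,0],[0,0,0]],"yaw":[0.12,0.24,0.36,0.48,0.55],"gripper":[100,100,100,100,100]}'
python3 - <<'E'
from station import ctrl
import numpy as np,cv2
from h import *
from scipy.spatial.transform import Rotation as Ro
o=ctrl.get_obs();c=ctrl.camera("wrist")
print(np.round(o["ee_pos"],4),np.round(o["eef_rot"],3),o["grip_width"],o["time_s"],np.round(o["force"],2))
T=np.eye(4);T[:3,:3]=Ro.from_euler("xyz",o["eef_rot"]).as_matrix();T[:3,3]=o["ee_pos"]
T=T@np.array(c["tool_from_camera"])
X,C=cloud(c,0,640,0,400,T)
m=(np.hypot(X[:,0]-.537,X[:,1]-.111)<.065);analyse(X[m],C[m])
np.savez("pics/w1.npz",X=X,C=C)
# glue and blue lids from scene
s=dict(np.load("pics/scene0.npz"));X,C=cloud(s,0,640,150,320)
b=(C[:,2]>1.8*C[:,0])&(X[:,2]<.05)&(X[:,2]>.002)
for q in((.55,0),):pass
h=X[(X[:,2]>.1)&(X[:,0]>.35)&(X[:,1]>.12)];print("glue",h.min(0),h.max(0))
x=X[b];x=x[np.hypot(x[:,0]-.55,x[:,1]-.1)<.12];print("near blue",x[:,:2].min(0),x[:,:2].max(0),x[:,2].max())
cv2.imwrite("pics/w1.png",c["pixels"][:,:,::-1])
E
```

```text
time_s: 0.52
ee_pos: [0.536, 0.1146, 0.2237]
eef_rot: [-3.14, -0.001, 2.18]
force: [0.4, 0.0, 0.1]
grip_width: 0.0711
time_s: 0.93
ee_pos: [0.5358, 0.1147, 0.2233]
eef_rot: [-3.14, -0.002, 2.737]
force: [-0.3, -0.4, 0.1]
grip_width: 0.0572
[0.5358 0.1147 0.2233] [-3.140e+00 -2.000e-03  2.737e+00] 0.05718496985105665 0.9333 [-0.27 -0.4   0.08]
grip rect mm ((515.7520751953125, 125.76231384277344), (108.40834045410156, 21.42365264892578), 66.92142486572266) ztop 0.32290334309010743 1682
disc ((536.8650512695312, 110.25554656982422), 48.88420486450195) 5803
grip mean [0.511946   0.12515477 0.32027044] yaw 1.1649099732011883
plate slope [ 0.0748295  -0.03618222] z at centre 0.028029121508038057 5783
glue [0.56655194 0.40387991 0.10000928] [0.60496585 0.4508946  0.16755062]
near blue [ 0.52512011 -0.01988878] [0.59038259 0.00244741] 0.013500401599742983
```

View pics/w1.png

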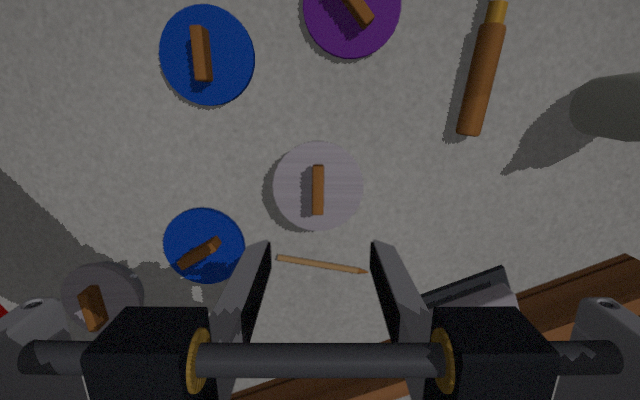

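Wrist view: silver target lid at (318,185), its grip upright at (318,190) and well aligned with the jaws, pencil at (320,264). Next I fit the grip with the gripper's own pixels excluded.

```bash
python3 - <<'E'
import numpy as np
from h import *
d=np.load("pics/w1.npz");X,C=d["X"],d["C"]
m=(np.hypot(X[:,0]-.537,X[:,1]-.111)<.065)&(X[:,2]<.08);X,C=X[m],C[m];analyse(X,C)
wood=(C[:,0]>1.4*C[:,2])
w=(X[:,2]>.018)&(X[:,2]<.045)&~wood
p=X[w][:,:2];print("lid extents",p.min(0),p.max(0),(p.min(0)+p.max(0))/2)
E
```

```text
grip rect mm ((534.8888549804688, 110.94154357910156), (11.151165962219238, 49.63779067993164), 66.83826446533203) ztop 0.05743203792890679 573
disc ((536.8650512695312, 110.25554656982422), 48.88420486450195) 5803
grip mean [0.53419495 0.11125127 0.05507887] yaw 2.728558289139852
plate slope [ 0.0748295  -0.03618222] z at centre 0.03019705847194771 5783
lid extents [0.48832258 0.06172159] [0.5854558  0.15895878] [0.53688919 0.11034019]
```

```bash
python3 -m creep '{"translation":[[8,-5,-35],[16,-10,-70],[19,-12,-100],[19,-12,-120],[19,-12,-130]],"yaw":[0,0,0,0,0],"gripper":[120,150,160,160,160]}'
python3 - <<'E'
from station import ctrl
import numpy as np,cv2
from h import *
from scipy.spatial.transform import Rotation as Ro
o=ctrl.get_obs();c=ctrl.camera("wrist")
print(np.round(o["ee_pos"],4),np.round(o["eef_rot"],3),o["grip_width"])
T=np.eye(4);T[:3,:3]=Ro.from_euler("xyz",o["eef_rot"]).as_matrix();T[:3,3]=o["ee_pos"]
T=T@np.array(c["tool_from_camera"])
X,C=cloud(c,0,640,0,400,T)
m=(np.hypot(X[:,0]-.537,X[:,1]-.111)<.065)&(X[:,2]<.07);analyse(X[m],C[m])
cv2.imwrite("pics/w2.png",c["pixels"][:,:,::-1])
E
```

```text
time_s: 1.4
ee_pos: [0.5536, 0.1023, 0.0902]
eef_rot: [-3.138, -0.005, 2.737]
force: [-0.5, -0.7, 0.1]
grip_width: 0.0351
[0.5536 0.1023 0.0902] [-3.138 -0.005  2.737] 0.03508158431660782
grip rect mm ((535.447998046875, 110.88642883300781), (11.463785171508789, 50.14030075073242), 65.87128448486328) ztop 0.057392435933269044 1489
disc ((537.5452270507812, 109.86873626708984), 48.880043029785156) 13327
grip mean [0.53430618 0.11134169 0.05521296] yaw 2.7280375556698795
plate slope [ 0.07518087 -0.03605597] z at centre 0.030283361105401856 13310
```

View pics/w2.png

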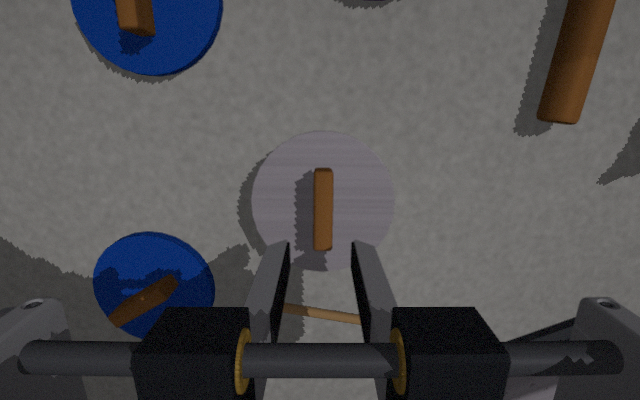

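Wrist close-up: grip at (323,210) with its far end at (323,248), and the finger midline at about column 320. It's aligned to within 1 mm, so I descend and pinch lightly.

```bash
python3 -m creep '{"translation":[[1,0.5,-12],[1,0.5,-22],[1,0.5,-29],[1,0.5,-32],[1,0.5,-32]],"yaw":[-0.01,-0.01,-0.01,-0.01,-0.01],"gripper":[160,160,160,170,180]}'
python3 -m creep '{"translation":[[0,0,0],[0,0,0],[0,0,0],[0,0,0],[0,0,0]],"yaw":[0,0,0,0,0],"gripper":[190,200,208,214,220]}' 3
python3 -m creep '{"translation":[[0,0,0],[0,0,0],[0,0,0],[0,0,0],[0,0,0]],"yaw":[0,0,0,0,0],"gripper":[224,228,232,236,236]}' 3
cat >> h.py <<'E'
def look(save=None):
    from station import ctrl
    from scipy.spatial.transform import Rotation as Ro
    acc=0
    for _ in range(1):
        o=ctrl.get_obs();c=ctrl.camera("wrist")
    print(np.round(o["ee_pos"],4),np.round(o["eef_rot"],3),round(o["grip_width"],4),np.round(o["force"],2),np.round(o["moment"],3),o["time_s"])
    T=np.eye(4);T[:3,:3]=Ro.from_euler("xyz",o["eef_rot"]).as_matrix();T[:3,3]=o["ee_pos"]
    X,C=cloud(c,0,640,0,400,T@np.array(c["tool_from_camera"]))
    if save: np.savez(f"pics/{save}.npz",X=X,C=C);cv2.imwrite(f"pics/{save}.png",c["pixels"][:,:,::-1])
    m=(np.hypot(X[:,0]-.538,X[:,1]-.110)<.06)&(X[:,2]>.02)&(X[:,2]<.06)
    wood=C[:,0]>1.4*C[:,2]
    # plate: near-side half only (free of fingers)
    u=np.array([.918,-.397]);v=np.array([.397,.918]);q=(X[:,:2]-[.538,.110]);a,b=q@u,q@v
    p=X[m&~wood&(a<.005)];s=a[m&~wood&(a<.005)]
    for _ in range(6):
        k=np.polyfit(s,p[:,2],1);g=abs(np.polyval(k,s)-p[:,2])<.0025;s,p=s[g],p[g]
    ang=np.arctan(k[0]);print("tilt",round(ang,3),"plate top at u=-42:",np.round(1000*np.polyval(k,-.042),1),"at 0:",np.round(1000*k[1],1),"min u",np.round(1000*s.min(),1),len(s))
    w=m&wood;print("bar v mean mm",np.round(1000*np.median(b[w&(a<0.005)]),1))
E
python3 -c "from h import *;look('w3')"
```

```text
time_s: 1.87
ee_pos: [0.5543, 0.1029, 0.0575]
eef_rot: [-3.137, -0.006, 2.727]
force: [0.7, -0.3, 0.4]
grip_width: 0.0289
time_s: 2.28
ee_pos: [0.5545, 0.1029, 0.0578]
eef_rot: [-3.138, -0.006, 2.727]
force: [0.5, 0.4, 0.7]
grip_width: 0.0137
time_s: 2.7
ee_pos: [0.5545, 0.1029, 0.0578]
eef_rot: [-3.138, -0.006, 2.727]
force: [1.3, 0.2, -0.4]
grip_width: 0.0118
[0.5545 0.1029 0.0578] [-3.138 -0.006  2.727] 0.0118 [ 1.29  0.24 -0.36] [ 0.117 -0.106  0.037] 2.7
tilt 0.084 plate top at u=-42: 27.1 at 0: 30.6 min u -48.5 11408
bar v mean mm -0.6
```

```bash
python3 -m creep '{"translation":[[-0.4,0.2,0.8],[-0.8,0.3,1.6],[-1.2,0.5,2.4],[-1.6,0.7,3.2],[-2,0.8,4]],"yaw":[0,0,0,0,0],"gripper":[236,236,236,236,236]}' 3
python3 -c "from h import *;look('w4')"
```

```text
time_s: 3.17
ee_pos: [0.5524, 0.1038, 0.0619]
eef_rot: [-3.138, -0.006, 2.727]
force: [-0.8, 0.2, -0.9]
grip_width: 0.0121
[0.5524 0.1038 0.0619] [-3.138 -0.006  2.727] 0.0121 [-0.76  0.15 -0.91] [ 0.066 -0.068 -0.006] 3.1667
tilt 0.086 plate top at u=-42: 31.2 at 0: 34.8 min u -50.7 11885
bar v mean mm -0.6
```

The pads hold the grip without letting it turn, so the low edge came up about 4 mm with the tilt unchanged. I'll lower most of that and ease the pinch.

```bash
python3 -m creep '{"translation":[[0.4,-0.2,-0.9],[0.9,-0.4,-1.8],[1.3,-0.5,-2.7],[1.3,-0.5,-2.7],[1.3,-0.5,-2.7]],"yaw":[0,0,0,0,0],"gripper":[236,236,236,232,228]}' 3
python3 -c "from h import *;look()"
python3 -m creep '{"translation":[[0,0,0],[0,0,0],[0,0,0]],"yaw":[0,0,0],"gripper":[226,225,225]}'
python3 -c "from h import *;look()"
python3 -m creep '{"translation":[[0,0,0],[0,0,0],[0,0,0]],"yaw":[0,0,0],"gripper":[224,223,223]}'
python3 -c "from h import *;look()"
```

```text
time_s: 3.63
ee_pos: [0.5537, 0.1033, 0.0592]
eef_rot: [-3.138, -0.006, 2.727]
force: [0.1, -0.2, -1.1]
grip_width: 0.0121
[0.5537 0.1033 0.0592] [-3.138 -0.006  2.727] 0.0121 [ 0.06 -0.25 -1.14] [ 0.083 -0.095 -0.016] 3.6333
tilt 0.087 plate top at u=-42: 28.4 at 0: 32.0 min u -49.3 11575
bar v mean mm -0.6
time_s: 3.93
ee_pos: [0.5538, 0.1033, 0.0593]
eef_rot: [-3.138, -0.006, 2.728]
force: [-0.4, 0.4, -1.2]
grip_width: 0.0119
[0.5538 0.1033 0.0593] [-3.138 -0.006  2.728] 0.0119 [-0.39  0.37 -1.24] [ 0.064 -0.092 -0.071] 3.9333
tilt 0.087 plate top at u=-42: 28.5 at 0: 32.1 min u -49.3 11574
bar v mean mm -0.5
time_s: 4.23
ee_pos: [0.5537, 0.1033, 0.0593]
eef_rot: [-3.138, -0.006, 2.727]
force: [-0.4, 0.3, -0.7]
grip_width: 0.012
[0.5537 0.1033 0.0593] [-3.138 -0.006  2.727] 0.012 [-0.41  0.3  -0.74] [ 0.068 -0.064 -0.027] 4.2333
tilt 0.086 plate top at u=-42: 28.5 at 0: 32.1 min u -49.3 11572
bar v mean mm -0.6
```

```bash
for k in 1; do
python3 -m creep '{"translation":[[0,0,0],[0,0,0]],"yaw":[0,0],"gripper":[222,222]}'|tail -1
python3 -c "from h import *;look()"
python3 -m creep '{"translation":[[0,0,0],[0,0,0]],"yaw":[0,0],"gripper":[221,221]}'|tail -1
python3 -c "from h import *;look()"
python3 -m creep '{"translation":[[0,0,0],[0,0,0]],"yaw":[0,0],"gripper":[220,220]}'|tail -1
python3 -c "from h import *;look()"; done
```

```text
grip_width: 0.0125
[0.5538 0.1033 0.0594] [-3.138 -0.005  2.727] 0.0125 [ 0.78  0.05 -0.68] [ 0.156 -0.057 -0.034] 4.45
tilt 0.084 plate top at u=-42: 27.1 at 0: 30.6 min u -49.1 11395
bar v mean mm -0.5
grip_width: 0.0129
[0.5539 0.1033 0.0595] [-3.138 -0.005  2.727] 0.0129 [-0.01 -0.07 -0.37] [ 0.116 -0.003  0.036] 4.6667
tilt 0.085 plate top at u=-42: 27.1 at 0: 30.6 min u -49.1 11377
bar v mean mm -0.5
grip_width: 0.0127
[0.5538 0.1033 0.0595] [-3.138 -0.005  2.727] 0.0127 [ 0.69 -0.2   0.24] [ 0.091 -0.033 -0.01 ] 4.8833
tilt 0.085 plate top at u=-42: 27.1 at 0: 30.6 min u -49.1 11382
bar v mean mm -0.5
```

Easing the pinch is abrupt: the lid just settled back on its original seat, with tilt 0.085. I'll pinch only the upper corner of the bar's far end instead. That small patch and longer arm should let the lid pivot.

```bash
python3 -m creep '{"translation":[[0,0,0],[0,0,0],[0,0,5],[4,-2,10.5],[8,-4,10.5]],"yaw":[0,0,0,0,0],"gripper":[205,200,200,200,200]}'|head -2
python3 -m creep '{"translation":[[0,0,0],[0,0,0],[0,0,0],[0,0,0],[0,0,0]],"yaw":[0,0,0,0,0],"gripper":[212,218,224,232,236]}' 3 |head -2
python3 -m creep '{"translation":[[0,0,0],[0,0,0]],"yaw":[0,0],"gripper":[236,236]}'
python3 -c "from h import *;look('w5')"
```

```text
time_s: 5.35
ee_pos: [0.5628, 0.0993, 0.0715]
time_s: 5.77
ee_pos: [0.5628, 0.0993, 0.0714]
time_s: 5.93
ee_pos: [0.5628, 0.0993, 0.0714]
eef_rot: [-3.139, -0.004, 2.728]
force: [0.5, 0.1, 0.6]
grip_width: 0.0117
[0.5628 0.0993 0.0714] [-3.139 -0.004  2.728] 0.0117 [0.48 0.05 0.59] [-0.017 -0.172 -0.024] 5.9333
tilt 0.083 plate top at u=-42: 27.2 at 0: 30.6 min u -49.2 10519
bar v mean mm -0.7
```

```bash
python3 -m creep '{"translation":[[-0.2,0.1,0.5],[-0.4,0.2,1],[-0.6,0.3,1.5],[-0.8,0.3,2],[-1,0.4,2]],"yaw":[0,0,0,0,0],"gripper":[236,236,236,236,236]}' 3
python3 -c "from h import *;look('w6')"
```

```text
time_s: 6.4
ee_pos: [0.5617, 0.0997, 0.0735]
eef_rot: [-3.139, -0.004, 2.728]
force: [-0.1, 0.0, -0.8]
grip_width: 0.0115
[0.5617 0.0997 0.0735] [-3.139 -0.004  2.728] 0.0115 [-0.08  0.03 -0.85] [ 0.046 -0.13   0.007] 6.4
tilt 0.12 plate top at u=-42: 26.9 at 0: 31.9 min u -49.1 10442
bar v mean mm -0.7
```

It pivots: tilt is now 0.120 with the low edge still down. I continue along the arc.

```bash
python3 -m creep '{"translation":[[-0.5,0.2,1],[-1,0.4,2],[-1.5,0.6,3],[-2,0.8,4],[-2.2,1,4.2]],"yaw":[0,0,0,0,0],"gripper":[236,236,236,236,236]}' 3 |head -2
python3 -c "from h import *;look('w7')"
```

```text
time_s: 6.87
ee_pos: [0.5595, 0.1008, 0.0779]
[0.5595 0.1008 0.0779] [-3.139e+00 -3.000e-03  2.728e+00] 0.0116 [ 0.05  0.24 -0.25] [-0.004 -0.051 -0.004] 6.8667
tilt 0.203 plate top at u=-42: 26.3 at 0: 34.9 min u -49.0 10100
bar v mean mm -0.6
```

```bash
python3 -m creep '{"translation":[[-0.5,0.2,1],[-1,0.4,2],[-1.5,0.6,3],[-2,0.8,4],[-2.2,1,4.2]],"yaw":[0,0,0,0,0],"gripper":[236,236,236,236,236]}' 3 |head -2
python3 - <<'E'
from h import *;look('w8')
from station import ctrl
for n in("scene","side"):
    c=ctrl.camera(n);np.savez(f"pics/{n}8.npz",**c)
a=np.load("pics/scene8.npz")["pixels"][190:270,290:390];b=np.load("pics/side8.npz")["pixels"][145:225,280:380]
cv2.imwrite("pics/c8.png",cv2.resize(np.hstack([a,b])[:,:,::-1],None,fx=4,fy=4,interpolation=2))
E
```

```text
time_s: 7.33
ee_pos: [0.5573, 0.1018, 0.0823]
[0.5573 0.1018 0.0823] [-3.139e+00 -3.000e-03  2.728e+00] 0.0115 [-0.41 -0.39 -0.77] [ 0.022 -0.085 -0.009] 7.3333
tilt 0.285 plate top at u=-42: 25.8 at 0: 38.1 min u -48.0 9774
bar v mean mm -0.5
```

View pics/c8.png

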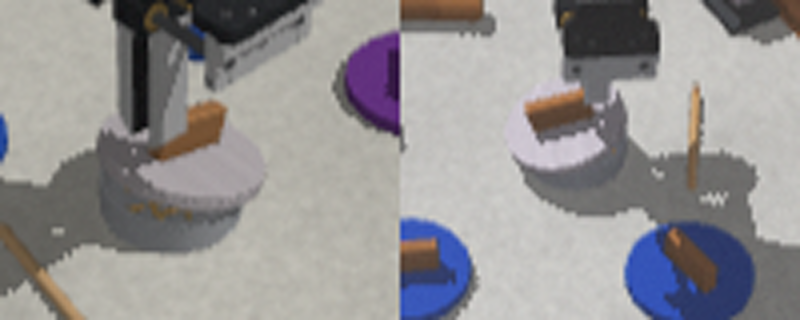

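Crop: in the scene half the lid's far edge (crop (120,160)) stands well above the dish, with screws visible in the gap at (160,210), and the near edge is down on the dish. The tilt of 0.285 means a rise of about 16 mm. Next I fit the dish circle from its wall.

```bash
python3 - <<'E'
from h import *
from scipy.optimize import least_squares
P=[]
for f,b in(("scene8",(300,365,205,262)),("side8",(300,342,160,205)),("scene0",(300,365,205,262)),("side0",(300,342,160,205))):
    X,C=cloud(dict(np.load(f"pics/{f}.npz")),*b);w=C[:,0]<1.3*C[:,2]
    p=X[w&(X[:,2]>.005)&(X[:,2]<.015)&(np.hypot(X[:,0]-.543,X[:,1]-.107)<.05)]
    if f!='side8' and 0: pass
    def fit(p):return least_squares(lambda c:np.hypot(p[:,0]-c[0],p[:,1]-c[1])-.042,[.543,.107],loss="soft_l1",f_scale=.001).x
    c=fit(p);q=(c-[.538,.110])@np.array([[.918,.397],[-.397,.918]]);print(f,len(p),np.round(c,4),"uv mm",np.round(q*1000,1))
d=np.load("pics/w8.npz");X=d["X"]
d=X[(X[:,2]>.02)&(X[:,2]<.06)];
q=(d[:,:2]-[.538,.110]);a=q@[.918,-.397];b=q@[.397,.918]
m=(a<0)&(a>-.055)&(abs(b)<.055);print("lid v mid",(np.percentile(b[m],.3)+np.percentile(b[m],99.7))/2, "near edge u",np.percentile(a[m],.3))
E
```

```text
scene8 131 [0.5424 0.1081] uv mm [4.7 0. ]
side8 44 [0.5452 0.1066] uv mm [ 8.  -0.2]
scene0 106 [0.5424 0.1078] uv mm [ 4.9 -0.2]
side0 35 [0.5449 0.1077] uv mm [7.3 0.7]
lid v mid -0.0008400469824562697 near edge u -0.04734801668244879
```

The dish fits at u=+6.4 mm, v=0 and hasn't moved. The lid is held about 5.5 mm short of centre. I tighten, lift clear, then look.

```bash
python3 -m creep '{"translation":[[0,0,0],[0,0,0],[0,0,0]],"yaw":[0,0,0],"gripper":[240,245,250]}' 40 |head -2
python3 -m creep '{"translation":[[0,0,2],[0,0,5],[0,0,8],[0,0,11],[0,0,13]],"yaw":[0,0,0,0,0],"gripper":[250,250,250,250,250]}' 40
python3 -c "from h import *;look('w9')"
```

```text
time_s: 7.73
ee_pos: [0.5573, 0.1018, 0.082]
time_s: 8.15
ee_pos: [0.5575, 0.1018, 0.0956]
eef_rot: [-3.139, -0.003, 2.728]
force: [0.9, 0.6, -1.6]
grip_width: 0.0083
[0.5575 0.1018 0.0956] [-3.139e+00 -3.000e-03  2.728e+00] 0.0083 [ 0.94  0.55 -1.61] [ 0.071 -0.078 -0.051] 8.15
tilt 0.321 plate top at u=-42: 36.6 at 0: 50.5 min u -46.4 9335
bar v mean mm nan
  return _methods._mean(a, axis=axis, dtype=dtype,
  ret = ret.dtype.type(ret / rcount)
```

```bash
python3 -m creep '{"translation":[[0,0,1],[0,0,2],[0,0,3],[2,-0.6,3],[4.2,-1.4,3]],"yaw":[0,0,0,0,0],"gripper":[250,250,250,250,250]}' 40 |head -2
python3 - <<'E'
from h import *
look('w10')
X=np.load("pics/w10.npz")["X"];X=X[(X[:,2]>.028)&(X[:,2]<.075)]
q=(X[:,:2]-[.538,.110]);a=q@[.918,-.397];b=q@[.397,.918]
m=(a<.01)&(a>-.055)&(abs(b)<.055);s=abs(X[:,2]-(.0535+.332*a))<.004
m&=s;a,b,z=a[m],b[m],X[m,2]
k=np.linalg.lstsq(np.c_[a,b,a*0+1],z,rcond=None)[0];print("plane",k)
# circle fit to near edge via boundary, in plate coordinates
th=np.arctan(k[0]);ap=a/np.cos(th)
hull=cv2.convexHull((np.c_[ap,b]*1000).astype(np.float32))[:,0]
h=hull[hull[:,0]<-5]
from scipy.optimize import least_squares
r=least_squares(lambda c:np.hypot(h[:,0]-c[0],h[:,1]-c[1])-49,[0,0],loss="soft_l1").x;print("plate centre along-plate,v",r,"u of top centre",r[0]*np.cos(th),"u of origin",r[0]*np.cos(th)+10*np.sin(th))
E
```

```text
time_s: 8.62
ee_pos: [0.562, 0.1004, 0.0989]
[0.562  0.1004 0.0989] [-3.139e+00 -2.000e-03  2.728e+00] 0.0084 [ 0.31 -0.26 -1.33] [ 0.014 -0.134  0.004] 8.6167
tilt 0.323 plate top at u=-42: 38.2 at 0: 52.3 min u -41.7 8324
bar v mean mm nan
plane [ 0.33409278 -0.00475716  0.05227341]
plate centre along-plate,v [ 4.87470573 -0.09244392] u of top centre 4.623497436893297 u of origin 7.792257181785434
  return _methods._mean(a, axis=axis, dtype=dtype,
  ret = ret.dtype.type(ret / rcount)
```

```bash
sed -i 's/print("bar v.*/0/; s/w=m&wood;0/pass/' h.py
python3 -m creep '{"translation":[[-0.7,0.3,-2],[-1.4,0.6,-5],[-1.4,0.6,-8],[-1.4,0.6,-10.5],[-1.4,0.6,-12.2]],"yaw":[0,0,0,0,0],"gripper":[250,250,250,250,250]}' 40
python3 -c "from h import *;look('w11')"
python3 -m creep '{"translation":[[0,0,0],[0,0,0],[0,0,0]],"yaw":[0,0,0],"gripper":[245,240,236]}' 3
python3 -c "from h import *;look('w12')"
```

```text
time_s: 9.08
ee_pos: [0.5607, 0.1008, 0.0861]
eef_rot: [-3.139, -0.003, 2.728]
force: [0.1, -0.5, -0.2]
grip_width: 0.0081
[0.5607 0.1008 0.0861] [-3.139e+00 -3.000e-03  2.728e+00] 0.0081 [ 0.06 -0.54 -0.21] [ 0.044 -0.079  0.028] 9.0833
tilt 0.323 plate top at u=-42: 25.9 at 0: 39.9 min u -43.1 8622
time_s: 9.38
ee_pos: [0.5607, 0.1009, 0.086]
eef_rot: [-3.139, -0.003, 2.728]
force: [-0.0, 0.1, -0.3]
grip_width: 0.0115
[0.5607 0.1009 0.086 ] [-3.139e+00 -3.000e-03  2.728e+00] 0.0115 [-0.01  0.08 -0.27] [ 0.086 -0.057  0.051] 9.3833
tilt 0.298 plate top at u=-42: 25.7 at 0: 38.6 min u -44.3 8736
```

The lid's near side is resting on the rim again. I pivot the far edge down along the arc with a light grip.

```bash

python3 -m creep '{"translation":[[1.2,-0.5,-1.8],[2.4,-1,-3.6],[3.5,-1.5,-5.4],[4.5,-2,-7],[5.5,-2.4,-8.6]],"yaw":[0,0,0,0,0],"gripper":[236,236,236,236,236]}' 3
cat >> h.py <<'E'
def edge(f):
    from scipy.optimize import least_squares
    X,C=(lambda d:(d["X"],d["C"]))(np.load(f"pics/{f}.npz"));X=X[(X[:,2]>.018)&(X[:,2]<.06)&(C[:,0]<1.3*C[:,2])]
    q=(X[:,:2]-[.538,.110]);a=q@[.918,-.397];b=q@[.397,.918];z=X[:,2]
    m=(a<.01)&(a>-.06)&(abs(b)<.055);a,b,z=a[m],b[m],z[m]
    for _ in range(8):
        A=np.c_[a,b,a*0+1];k=np.linalg.lstsq(A,z,rcond=None)[0];g=abs(A@k-z)<(.004 if _<4 else .002);a,b,z=a[g],b[g],z[g]
    th=np.arctan(k[0]);h=cv2.convexHull((np.c_[a/np.cos(th),b]*1000).astype(np.float32))[:,0];h=h[h[:,0]<-5]
    r=least_squares(lambda c:np.hypot(h[:,0]-c[0],h[:,1]-c[1])-49,[0,0],loss="soft_l1").x
    print("plane",np.round(k,4),"origin u,v mm",r[0]*np.cos(th)+10*np.sin(th),r[1],"target u",6.4-42+42*np.cos(th)+6*np.sin(th))
E
python3 -c "from h import *;look('w13');edge('w13')"
```

```text
time_s: 9.85
ee_pos: [0.5663, 0.0984, 0.0772]
eef_rot: [-3.139, -0.003, 2.728]
force: [0.3, -0.0, -0.0]
grip_width: 0.0113
[0.5663 0.0984 0.0772] [-3.139e+00 -3.000e-03  2.728e+00] 0.0113 [ 0.28 -0.04 -0.04] [ 0.039 -0.109 -0.054] 9.85
tilt 0.14 plate top at u=-42: 26.8 at 0: 32.7 min u -44.7 9183
plane [ 0.1408 -0.01    0.0327] origin u,v mm 5.3123646717325625 -0.3612216971179052 target u 6.826323506755628
```

```bash

python3 -m creep '{"translation":[[1,-0.4,-1.4],[2,-0.8,-2.8],[3,-1.2,-4.2],[4,-1.6,-5.6],[4.5,-1.7,-6.8]],"yaw":[0,0,0,0,0],"gripper":[236,236,236,236,236]}' 3
python3 -c "from h import *;look('w14');edge('w14')"
```

```text
time_s: 10.32
ee_pos: [0.5709, 0.0965, 0.0699]
eef_rot: [-3.139, -0.003, 2.728]
force: [-0.1, -0.2, -0.8]
grip_width: 0.0112
[0.5709 0.0965 0.0699] [-3.139e+00 -3.000e-03  2.728e+00] 0.0112 [-0.11 -0.18 -0.81] [ 0.024 -0.168 -0.01 ] 10.3167
tilt 0.017 plate top at u=-42: 27.7 at 0: 28.4 min u -43.5 9332
plane [ 0.017  -0.0064  0.0284] origin u,v mm 5.71421063943952 -0.23417364433453727 target u 6.496114035748978
```

```bash

python3 -m creep '{"translation":[[0.3,-0.1,-0.4],[0.5,-0.2,-0.8],[0.6,-0.2,-1.2],[0.6,-0.2,-1.2]],"yaw":[0,0,0,0],"gripper":[236,236,236,236]}' 3
python3 -c "from h import *;look('w15');edge('w15')"
```

```text
time_s: 10.7
ee_pos: [0.5715, 0.0963, 0.0686]
eef_rot: [-3.139, -0.003, 2.728]
force: [0.0, -1.2, -0.4]
grip_width: 0.0108
[0.5715 0.0963 0.0686] [-3.139e+00 -3.000e-03  2.728e+00] 0.0108 [ 0.02 -1.22 -0.41] [ 0.048 -0.034 -0.02 ] 10.7
tilt -0.004 plate top at u=-42: 27.9 at 0: 27.7 min u -43.4 9412
plane [-0.0039 -0.0012  0.0277] origin u,v mm 5.707381955460859 -0.11712375162736305 target u 6.376322571443372
```

Level, and the plate is at about 28 mm, so it's fully home and within 1 mm of centre. I release slowly, go up, and check.

```bash

python3 -m creep '{"translation":[[0,0,0],[0,0,0],[0,0,0],[0,0,0],[0,0,0]],"yaw":[0,0,0,0,0],"gripper":[224,220,212,200,190]}' 3|tail -1
python3 -m creep '{"translation":[[0,0,4],[0,0,15],[0,0,40],[0,0,75],[0,0,100]],"yaw":[0,0,0,0,0],"gripper":[180,170,170,170,170]}'
python3 -m creep '{"translation":[[-5,0,0],[-20,0,30],[-20,0,30],[-20,0,30]],"yaw":[0,0,0,0],"gripper":[170,170,170,170]}'|tail -1
python3 - <<'E'
from h import *;look('w16')
from station import ctrl
c={n:ctrl.camera(n) for n in("scene","side")}
X=np.load("pics/w16.npz");X,C=X["X"],X["C"]
m=(np.hypot(X[:,0]-.543,X[:,1]-.107)<.065)&(X[:,2]<.08);analyse(X[m],C[m])
analyse(*cloud(c["scene"],308,362,205,254))
for n,b in(("scene",(300,365,205,262)),("side",(300,342,160,205))):
    from scipy.optimize import least_squares
    X,C=cloud(c[n],*b);p=X[(C[:,0]<1.3*C[:,2])&(X[:,2]>.005)&(X[:,2]<.015)&(np.hypot(X[:,0]-.543,X[:,1]-.107)<.05)]
    print(n,"dish",least_squares(lambda q:np.hypot(p[:,0]-q[0],p[:,1]-q[1])-.042,[.543,.107],loss="soft_l1",f_scale=.001).x)
a=c["scene"]["pixels"][180:290,240:390];b=c["side"]["pixels"][130:240,270:420]
cv2.imwrite("pics/end.png",cv2.resize(np.hstack([a,b])[:,:,::-1],(800,293),interpolation=2))
E
```

```text
grip_width: 0.0226
time_s: 11.58
ee_pos: [0.5719, 0.0963, 0.1722]
eef_rot: [-3.14, -0.001, 2.728]
force: [-0.0, -0.0, 0.2]
grip_width: 0.0312
grip_width: 0.0314
[0.552  0.0964 0.204 ] [-3.141e+00  2.000e-03  2.728e+00] 0.0314 [ 0.42  0.38 -0.96] [ 0.075 -0.051 -0.063] 11.9167
tilt -0.006 plate top at u=-42: 27.9 at 0: 27.6 min u -43.1 3427
grip rect mm ((541.7849731445312, 108.0821762084961), (11.346014022827148, 49.715904235839844), 67.1201400756836) ztop 0.05371950188798158 646
disc ((542.3070678710938, 108.18247985839844), 49.05825424194336) 6413
grip mean [0.54087145 0.10863202 0.05246707] yaw 2.748964832287954
plate slope [-0.00254238  0.00069668] z at centre 0.027656903115108662 6377
grip rect mm ((543.6193237304688, 109.88653564453125), (11.478313446044922, 48.9895133972168), 66.05552673339844) ztop 0.05410596170356811 98
disc ((542.5453491210938, 109.56377410888672), 50.16402053833008) 872
grip mean [0.54493255 0.1104851  0.05202479] yaw 2.733873749214358
plate slope [-0.00398295 -0.00024915] z at centre 0.02854553880443651 753
scene dish [0.54282302 0.10764145]
side dish [0.54547435 0.10618893]
```

View pics/end.png

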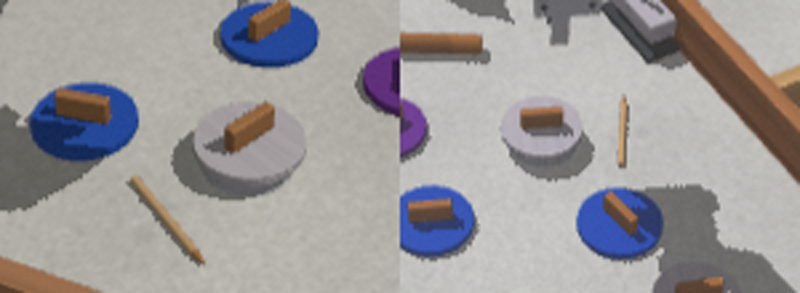

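Final crop: the target lid sits flat on its dish at crop (250,140) in the scene half and (541,125) in the side half. The pencil and other items haven't moved, and the gripper is well clear. Handing in.

```bash
python3 -c "
from station import ctrl
print(ctrl.hand_in())"
```

```text
the job is handed in; nothing more can be done
None
```

The crooked lid is back on its dish, level and fully home, and the job is handed in after about 12 s of robot time.

**What I did**
- I pinched the upper corner of the grip's far end lightly, so the lid could turn in the pads, and raised the hung-up edge about 16 mm with the near edge still on the rim.
- I then tightened the grip and lifted the whole lid. By my estimate the lowest part of the skirt was about 4–5 mm above the rim. The lid stayed tilted about 0.32 rad, so its far edge was higher, roughly 35 mm above the rim.
- I moved it over centre, set the near side down, pivoted it level and let go.

**Last checks**
- **Seating:** the tilt is 0.003–0.006 rad and the plate top is at about 28 mm, as it should be when fully home.
- **Centring:** estimates of the offset toward the robot vary from about 0 to 2 mm, within the 4 mm play. Between the cameras it could also be up to about 2 mm off sideways.
- **Dish and bench:** the dish moved less than 1 mm by measurement. In the last picture the pencil and the lids near it look unmoved. I did not measure the spare dish or the other bystanders again.

**What went wrong:** in my first attempt the pads held the grip rigidly, and the whole lid rose about 4 mm without turning. The skirt's near edge stayed below the rim. I lowered it to about 1.4 mm up and eased the grip until it settled back on its original seat. Then I did the steps above.

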